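# Show sprung tweezers at the marked gap in the tip gauge

## Robot

A 6-joint arm with a two-finger parallel gripper is mounted at the origin on a cart in front of the work surface, level with it; the furniture and walls round the work are solid. World frame = base frame: x ahead of the robot, y to its left, z up, the work surface at z = 0. Lengths are in m, angles in rad, forces in N, time in s.
With the tool pointing down it reaches from about 0.25 to 0.775 m from the base axis. Payload 4 kg.
Tool frame: the origin (TCP) lies on the centre line of the jaws, within the pads' length; the fingertips stand 8 mm ahead of it and the grasp point (between the pads) lies 11 mm behind it; z points along the fingers, y is the line along which they close (so a half turn about z gives the same grasp; the last joint's range is limited). The gripper opens to 94 mm and grips with 3 to 60 N. Pads are 16 mm wide; open, the fingers measure 119 mm over their backs; the gripper's body (75 mm by 177 mm) begins 78 mm behind the grasp point.
Start: joints at [1.052, 0.087, 1.371, -0, 1.684, -0.103], TCP at [0.222, 0.503, 0.182] pointing down, gripper open.
Joint ranges: [-3.1, 3.1], [-0.76, 2.03], [0.27, 2.55], [-1.08, 4.22], [0.17, 2.65], [-2.57, 2.57]. Speed limits (rad/s): [2.79, 2.79, 3.14, 3.14, 3.14, 3.14].

## Interface

Orientations are given as a 3x3 rotation matrix whose columns are the frame's x, y, z axes.
In Python, from plant import telemetry, viewer, order, models gives the robot as it stands. The module is installed in compiled form; this text tells all that it offers.
- The arm moves only by the tool step_arm, never from a script. Its argument "increments" is text: rows parted by semicolons, each of 7 numbers parted by spaces: the finger opening in cm, from 0 to 9.4, then the shift along the tool's x, y, z in cm, then the turn, a rotation vector about the tool's x, y, z in degrees. In form: jaw dx dy dz wx wy wz; .... A call has 1 to 12 rows; each row shifts and turns the commanded pose from where the row before left it, along the tool's axes as they then stand; what a row does not reach is not made up. A row lasts 1/8 s, in which the tool goes at most 62.5 mm and 10.7 degrees, less where a joint would pass 70% of its speed; a pose out of reach is approached as far as the arm can. A call is refused whole if a number of a shift passes 6.25 or a number of a turn 10.7, either way. A call with a gripper value outside its range is refused whole. The fingers move at their own pace and stop on an object; "grip_force" is the grip in N (left out, the last holds). Time passes only in rows, so rows that do not move let the fingers close. It gives the time, the measured TCP pose, the force, the opening and the grip force at its end, in the units of the state.
- telemetry.get_obs(): the state, without advancing time (a new reading comes with each control period).
- viewer.read_camera(name): name is "side" or "top" or "wrist"; returns the picture (400x640x3 uint8, red, green, blue); there is no depth.
- viewer.camera_info(name): a dict with "fx", "fy", "cx", "cy" (pixels), "rvec" (rotation vector, rad) and "tvec" (3), from world to camera coordinates, as OpenCV has them. Camera axes: x right, y down, z forward; pixel columns grow to the right and rows downward; lengths in m; the calibration is good to about 2 mm. A picture is of the moment at which its call begins: read the wrist's pose just before it. camera_info takes no time and is no camera call; for the wrist camera it gives the pose at the moment of the call.
- order.finish_job(): hands the job in; it is judged then, once.
Trained networks look in the newest picture that a camera, given by its name, has taken for a name from the list of things; names that differ only in an ending like _2 or _b are one class to them, and where a whole thing is asked for, a point or a joint stands for the part that bears it (a point fixed in the world has none). Each returns a list of dicts, best first, with "p" (0 to 1); they miss things now and then, are a little off and sometimes report something else, mostly with a low value. They report only what shows in the picture. A call takes as long as a camera call.
- models.look_for(camera, name): "point" ([x, y, z] in m, in world coordinates, good to about 4 mm: the middle of the surface that is visible of it).
The state is a dict: "time_s": time; "q": joint angles; "joint_vel": joint speeds; "joint_efforts": joint torques, N m; "tool_pos": TCP position; "orientation": TCP orientation; "wrist_force": force on the tool from outside, world axes, zero at the start; "ft_torque": the same for the moment, N m; "width": opening from 0.0 (shut) to 1.0 (fully open); "grip_force": force on a finger pad.
Only numpy, scipy, OpenCV 4.12 (cv2) and the standard library are available. Lean on these libraries where they do the work, as an engineer would, in place of code of your own. Each camera call takes 0.05 s, during which the arm holds its last target. There are 200 camera calls.

## Task

Check the sprung tweezers in the tip-gap gauge: pick them up by the orange pads, lift them clear of their stand, and bring the tips, level and pointing straight in, through the gauge's arch until they hover over the two blue bands without touching the gauge. Squeeze them so that each tip is over the middle of its own blue band, and finish while still holding the tweezers there with that gap steady. Do not drop them, knock the gauge, or disturb anything else on the bench.

Things in the scene. Friction and masses are not known exactly. Their poses are not given: they have to be found in the camera images.
- grip (a point): Sprung steel tweezers, about 50 g, lying on their side on the stand: point midway between the two orange finger pads (30 mm long, 12 mm high), half-way up; also the balance point. x to the tips, y the squeezing direction (to the left arm), z up. Rear end 107 mm behind, tips 86 mm ahead; blades 10 mm high. Width over the pads 31 mm open, 21.5 mm at the marked gap.
- tip_left (a point): End of the left (+y) arm, at the middle of the 3 mm thick, 6 mm high tip, 83 mm ahead of the point grip. Open, it is 17 mm off the tweezers' centre line; at the marked gap 8 mm.
- tip_right (a point): The same for the right (-y) arm.
- tweezer_left (a joint): Squeeze, rad (both arms move equally): 0 = sprung open (tip centres 34 mm apart), 0.050 = marked gap (16 mm), 0.085 = shut. Tip distance = 34 mm - 360 mm x value; width over the pads = 31 mm - 190 mm x value. The spring pushes each finger with 4 N open, 8 N at the marked gap; the fingers must keep their opening to hold the gap.
- tweezers: The tweezers as a whole; origin and axes as for the point grip.
- stand: Grey stand, fixed, 150x54x53 mm; origin under its middle, x along it. Two saddles, 10 mm thick, 60 mm behind and 52 mm ahead of the middle, carry the tweezers at 45 mm height between upright ears (top 53 mm); between them only a foot 40 mm wide, 8 mm high, so fingers have room beside the orange pads.
- gauge: Grey tip-gap gauge, fixed, 86x100x92 mm. Origin under its middle; x points inward, away from its arch. The arch (8 mm thick) stands 38 mm before the middle: opening 64 mm wide, from the white plate at 25 mm height to 80 mm; crossbar top 92 mm. Behind it a bay open above, side walls 39 mm, back wall 46 mm high.
- bay (a point): Point on the white plate's top (25 mm above the worktop) midway between the two blue bands; axes as the gauge. The bands run along x, 36 mm long, 8 mm wide, centred at y = +8 and -8 mm, so tips 16 mm apart fit them. The arch is 42 mm before this point.
- tape_roll: Bystander, not to be moved: brown paper tape roll, upright, 36 mm across, 46 mm tall; origin under its middle.
- yellow_cup: Bystander, not to be moved: clear specimen cup with yellow lid, 62 mm across, 61 mm tall; origin under its middle.
- bottle: Bystander, not to be moved: white plastic bottle, 60 mm across, 123 mm tall; origin under its middle.
- carton: Bystander, not to be moved: small white and green carton, 46x88x52 mm; origin under its middle.
- mouse: Bystander, not to be moved: black and blue computer mouse, 108x58x38 mm; origin under its middle.

How it is judged:
By the outcome, as a careful person would: the job done as asked, in the order asked, and still so for the second after the job is handed in, while the arm keeps its last pose, push and grip.
It also fails if it takes over 45 s, if anything falls off the work surface, if the arm or the gripper's body presses on something with over 40 N, if the wrist force passes 120 N, or if a joint passes its speed limit or range.

## Working session

There is one attempt and no reset: what is moved stays moved. The work goes in short steps, Python scripts to look and compute and a tool call to move; the robot and the scene stay as the last step left them, time stands still between calls to the robot, and variables do not carry over. Pictures are saved under pics/ and viewed, at most 10 in all, crops included, and the job is handed in when it is done.

Besides the shell and the picture viewer there is one more tool, called after "Emit:" as name(argument=value, ...), one argument or row to a line, values as JSON. step_arm: Moves the arm, as the interface text tells. Its arguments: {"type":"object","properties":{"increments":{"type":"string"},"grip_force":{"type":"number"}},"required":["increments"]}

```bash
mkdir -p pics; cat > h.py <<'E'
import numpy as np,cv2
from plant import telemetry,viewer,order,models
def cam(n):
    i=viewer.camera_info(n);K=np.array([[i['fx'],0,i['cx']],[0,i['fy'],i['cy']],[0,0,1.]])
    return K,np.array(i['rvec'],float).ravel(),np.array(i['tvec'],float).ravel()
def ray(c,uv,z):
    K,r,t=c;R=cv2.Rodrigues(r)[0];d=R.T@np.linalg.inv(K)@np.array([*uv,1.]);o=-R.T@t
    return o+d*(z-o[2])/d[2]
def proj(c,p):
    K,r,t=c;return cv2.projectPoints(np.array(p,float).reshape(-1,3),r,t,K,None)[0].reshape(-1,2)
def snap(n,f):
    im=viewer.read_camera(n);cv2.imwrite('pics/'+f,im[:,:,::-1]);return im
E
python3 - <<'E'
from h import *
np.set_printoptions(precision=4,suppress=True)
for c in ['top','side']:
    snap(c,c+'0.png')
    for n in ['grip','tip_left','tip_right','stand','gauge','bay','tape_roll','yellow_cup','bottle','carton','mouse']:
        print(c,n,[(np.round(d['point'],3).tolist(),round(d['p'],2)) for d in models.look_for(c,n)[:2]])
o=telemetry.get_obs();print(o)
a=cv2.imread('pics/top0.png');
E
```

```text
top grip [([0.534, -0.144, 0.059], 0.6)]
top tip_left []
top tip_right []
top stand [([0.546, -0.145, 0.01], 0.95)]
top gauge [([0.558, 0.16, 0.028], 0.93)]
top bay [([0.552, 0.162, 0.025], 0.63)]
top tape_roll [([0.424, -0.001, 0.044], 0.49)]
top yellow_cup [([0.627, 0.002, 0.063], 0.71)]
top bottle [([0.705, -0.378, 0.091], 0.83), ([0.556, 0.163, 0.025], 0.4)]
top carton [([0.6, -0.386, 0.05], 0.63)]
top mouse [([0.588, 0.358, 0.028], 0.82)]
side grip [([0.533, -0.148, 0.051], 0.64), ([0.58, 0.352, 0.022], 0.29)]
side tip_left [([0.545, -0.127, 0.056], 0.59)]
side tip_right [([0.416, -0.01, 0.035], 0.61), ([0.534, -0.151, 0.057], 0.6)]
side stand [([0.547, -0.148, 0.009], 0.85)]
side gauge [([0.532, 0.151, 0.024], 0.66)]
side bay [([0.537, 0.156, 0.026], 0.79)]
side tape_roll [([0.418, -0.008, 0.035], 0.53)]
side yellow_cup [([0.617, -0.011, 0.058], 0.84)]
side bottle [([0.415, -0.009, 0.033], 0.48)]
side carton []
side mouse [([0.576, 0.349, 0.02], 0.59)]
{'time_s': 1.2, 'q': array([ 1.0519,  0.0872,  1.3707,  0.    ,  1.6836, -0.1031]), 'joint_vel': array([-0.    ,  0.0004, -0.0007,  0.0006, -0.0005,  0.0004]), 'joint_efforts': array([ -0.0011, -34.0049, -30.2593,   0.0717,   0.0241,  -0.    ]), 'tool_pos': array([0.2222, 0.5032, 0.1821]), 'orientation': array([[-0.9148,  0.404 ,  0.0001],
       [ 0.404 ,  0.9148,  0.0001],
       [-0.    ,  0.0001, -1.    ]]), 'wrist_force': array([-0.039 , -0.9408, -0.651 ]), 'ft_torque': array([ 0.0006,  0.0114, -0.0051]), 'grip_force': 0.0, 'width': 1.0013368779571878}
```

View pics/top0.png

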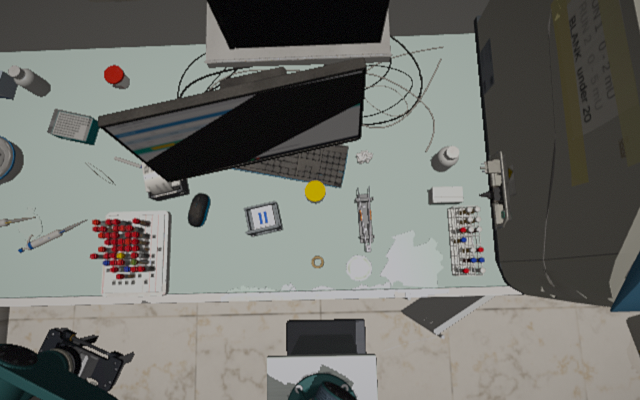

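View pics/side0.png

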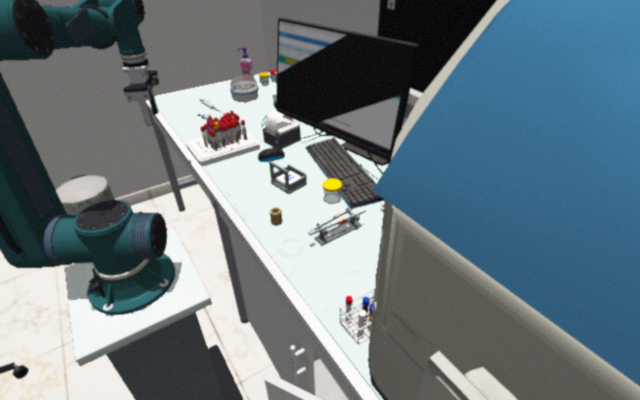

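The top view shows the gauge near (264,217), with its bands running roughly along world x. The tweezers on their stand are near (365,218), the cup at (315,190) and the tape roll at (318,262). I'll enlarge the crops to get headings.

```bash
python3 - <<'E'
from h import *
a=cv2.imread('pics/top0.png');b=cv2.imread('pics/side0.png')
r=lambda x:cv2.resize(x,(400,300),interpolation=cv2.INTER_CUBIC)
cv2.imwrite('pics/c.png',np.vstack([np.hstack([r(a[187:247,224:304]),r(a[180:255,315:415])]),np.hstack([r(b[150:204,252:324]),r(b[195:255,300:380])])]))
c=cam('top')
print(ray(c,(264,217),.025),ray(c,(364,188),.05),ray(c,(366,250),.05))
E
```

```text
[0.55599048 0.16047448 0.025     ] [ 0.63094    -0.14144369  0.05      ] [ 0.44830829 -0.13971383  0.05      ]
```

View pics/c.png

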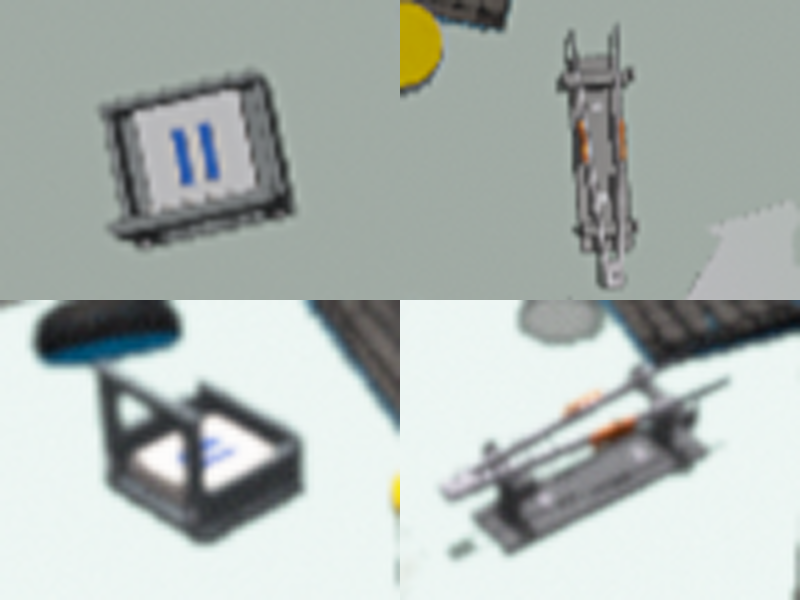

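The tips point along +x, away from the robot. The arch is on the gauge's near side, and the gauge is yawed by about +8°. Next I move above the tweezers.

Emit:
step_arm(
  increments="9.4 0 0 0 0 0 -9; 9.4 0 0 0 0 0 -9; 9.4 0 0 0 0 0 -9; 9.4 -2 -4.7 0 0 0 0; 9.4 -2 -4.7 0 0 0 0; 9.4 -2 -4.7 0 0 0 0; 9.4 -2 -4.7 0 0 0 0; 9.4 -2 -4.7 0 0 0 0; 9.4 -2 -4.7 0 0 0 0; 9.4 -2 -4.7 0 0 0 0; 9.4 -2 -4.7 0 0 0 0; 9.4 -2 -4.7 0 0 0 0",
)

```text
time_s: 2.7
tool_pos: [0.4259, 0.0892, 0.1824]
orientation: [[-0.998, -0.055, 0.001], [-0.055, 0.998, 0.0], [-0.001, 0.0, -1.0]]
wrist_force: [0.9, 0.9, -0.3]
width: 1.0
grip_force: 0.0
```

Emit:
step_arm(
  increments="9.4 -2 -4.7 0 0 0 0; 9.4 -2 -4.7 0 0 0 0; 9.4 -2 -4.7 0 0 0 0; 9.4 -2 -4.7 0 0 0 0; 9.4 -2 -4.7 0 0 0 0; 9.4 0 0 0 0 0 0; 9.4 0 0 0 0 0 0",
)

```text
time_s: 3.58
tool_pos: [0.5379, -0.1379, 0.1819]
orientation: [[-0.998, -0.055, -0.001], [-0.055, 0.998, 0.001], [0.001, 0.001, -1.0]]
wrist_force: [-0.2, 0.1, 0.6]
width: 0.998
grip_force: 0.0
```

```bash
python3 - <<'E'
from h import *
np.set_printoptions(precision=4,suppress=True)
o=telemetry.get_obs();print(o['tool_pos'],o['orientation'],o['q'],o['wrist_force'])
c=cam('wrist');snap('wrist','w1.png')
for n in ['grip','tip_left','tip_right','stand']:
    print(n,[(np.round(d['point'],4).tolist(),round(d['p'],2)) for d in models.look_for('wrist',n)[:2]])
np.savez('c1.npz',K=c[0],r=c[1],t=c[2])
E
```

```text
[ 0.5379 -0.1379  0.1819] [[-0.9985 -0.0552 -0.0006]
 [-0.0552  0.9985  0.0009]
 [ 0.0005  0.001  -1.    ]] [-0.3535  0.0998  1.3575  0.0007  1.6851 -1.9795] [-0.166   0.112   0.5978]
grip [([0.5321, -0.1448, 0.0536], 0.77), ([0.5397, -0.1347, 0.0568], 0.72)]
tip_left [([0.5436, -0.1318, 0.0514], 0.76)]
tip_right [([0.5406, -0.1576, 0.0563], 0.55)]
stand [([0.54, -0.1447, 0.0101], 0.81)]
```

View pics/w1.png

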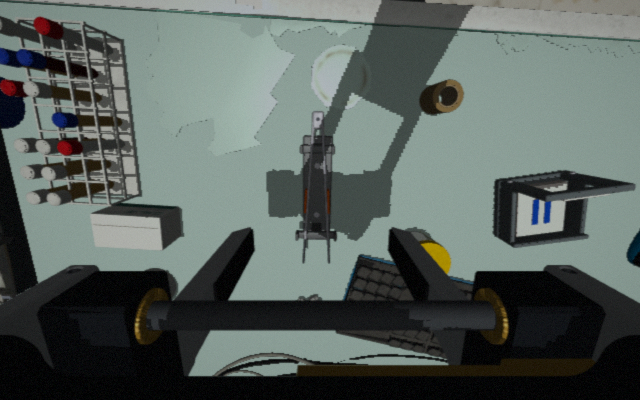

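The wrist view shows the tweezers' rear end at (319,112), the tips at (304,262) and (329,262), and the orange pads at about (306,200) and (329,200). The gauge is at the right, with its bands near (540,212). I'll turn these pixels into positions.

```bash
python3 - <<'E'
from h import *
np.set_printoptions(precision=4,suppress=True)
z=np.load('c1.npz');c=(z['K'],z['r'],z['t'])
a=cv2.imread('pics/w1.png')
rear=ray(c,(319,112),.05);tl=ray(c,(329,262),.05);tr=ray(c,(304,262),.05)
m=(tl+tr)/2;d=m-rear;print('rear',rear,'tips',tl,tr,'len',np.linalg.norm(d),'yaw',np.degrees(np.arctan2(d[1],d[0])))
print('grip', m-d/np.linalg.norm(d)*.086, rear+d/np.linalg.norm(d)*.107)
h=cv2.cvtColor(a,cv2.COLOR_BGR2HSV)
mk=((h[...,0]<16)&(h[...,1]>120)&(h[...,2]>50)).astype('u1');mk[:, :290]=0;mk[:,345:]=0
n,l,s,ce=cv2.connectedComponentsWithStats(mk)
for i in range(1,n):
    if s[i,4]>4: print('pad',s[i],ce[i],ray(c,ce[i],.054))
mk=((h[...,0]>105)&(h[...,0]<130)&(h[...,1]>150)&(h[...,2]>100)).astype('u1');mk[:,:500]=0;mk[:,600:]=0
n,l,s,ce=cv2.connectedComponentsWithStats(mk)
for i in range(1,n):
    if s[i,4]>10:
        p=np.argwhere(l==i)[:,::-1].astype(float);w=np.array([ray(c,q,.025) for q in p]);e=np.linalg.svd(w[:,:2]-w[:,:2].mean(0))[2][0]
        print('band',s[i],w.mean(0),np.degrees(np.arctan(e[1]/e[0])))
cv2.imwrite('pics/w1c.png',cv2.resize(a[100:275,260:380],(480,600)if 0 else (411,600),interpolation=cv2.INTER_CUBIC))
E
```

```text
rear [ 0.4457 -0.1454  0.05  ] tips [ 0.6352 -0.1217  0.05  ] [ 0.637 -0.155  0.05 ] len 0.19052336538632558 yaw 2.1226890937761147
grip [ 0.5501 -0.1415  0.05  ] [ 0.5526 -0.1415  0.05  ]
pad [304 190   3  23  51] [305.     200.9412] [ 0.5515 -0.157   0.054 ]
pad [327 190   3  24  54] [327.8519 201.8333] [ 0.5511 -0.1287  0.054 ]
band [532 200   7  24 127] [0.5569 0.1553 0.025 ] 11.155608212326245
band [544 201   7  22 111] [0.5562 0.1715 0.025 ] 11.15665954827441
```

View pics/w1c.png

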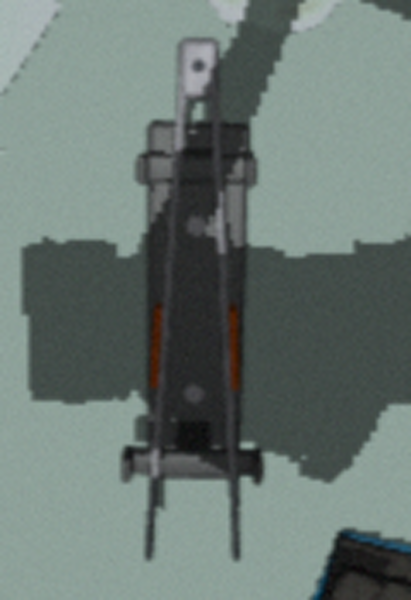

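Emit:
step_arm(
  increments="9.4 -1.27 -0.5 2 0 0 0.5; 9.4 0 0 4 0 0 0; 6.5 0 0 2 0 0 0; 6 0 0 0 0 0 0; 6 0 0 0 0 0 0",
)

```text
time_s: 4.45
tool_pos: [0.5518, -0.1427, 0.1024]
orientation: [[-0.999, -0.047, 0.001], [-0.047, 0.999, -0.0], [-0.001, -0.0, -1.0]]
wrist_force: [1.0, 0.2, 0.4]
width: 0.72
grip_force: 0.0
```

```bash
python3 - <<'E'
from h import *
np.set_printoptions(precision=4,suppress=True)
o=telemetry.get_obs();print(o['tool_pos'],o['width'])
c=cam('wrist');a=snap('wrist','w2.png')[:,:,::-1]
h=cv2.cvtColor(a,cv2.COLOR_BGR2HSV)
mk=((h[...,0]<16)&(h[...,1]>120)&(h[...,2]>50)).astype('u1')
n,l,s,ce=cv2.connectedComponentsWithStats(mk)
for i in range(1,n):
    if s[i,4]>30: print('pad',s[i],ce[i],ray(c,ce[i],.054))
E
```

```text
[ 0.5518 -0.1427  0.1024] 0.7201126461974164
pad [304 195   5  30  93] [306.1613 209.1828] [ 0.5515 -0.1569  0.054 ]
pad [335 195   3  30  88] [335.9773 209.8068] [ 0.5508 -0.1287  0.054 ]
```

View pics/w2.png

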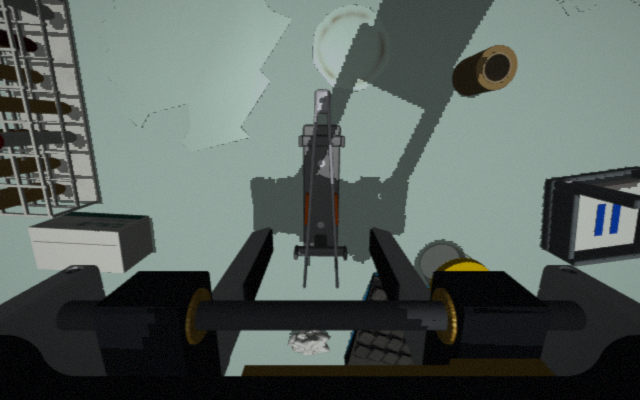

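The view shows the pads at (306,209) and (336,209), centred between the fingers, so the TCP agrees to within 1 mm. I'll descend and close lightly.

Emit:
step_arm(
  increments="6 0 0 3.2 0 0 0; 6 0 0 2.7 0 0 0; 5 0 0 0.45 0 0 0; 4 0 0 0 0 0 0; 3.6 0 0 0 0 0 0; 3.3 0 0 0 0 0 0; 3.0 0 0 0 0 0 0; 2.8 0 0 0 0 0 0; 2.7 0 0 0 0 0 0; 2.7 0 0 0 0 0 0; 2.7 0 0 0 0 0 0",
  grip_force=20,
)

```text
time_s: 5.88
tool_pos: [0.5511, -0.1426, 0.0385]
orientation: [[-0.999, -0.047, -0.0], [-0.047, 0.999, 0.0], [0.0, 0.0, -1.0]]
wrist_force: [0.6, 0.1, -0.1]
width: 0.288
grip_force: 0.0
```

```bash
python3 - <<'E'
from h import *
o=telemetry.get_obs();print(o['tool_pos'],o['width'],o['grip_force'])
a=snap('wrist','w3.png');b=snap('side','s3.png')
r=cv2.resize(b[195:255,290:390],(640,384),interpolation=cv2.INTER_CUBIC)
cv2.imwrite('pics/w3c.png',cv2.resize(np.hstack([a[80:340,200:440],cv2.resize(r,(433,260))])[:,:,::-1],(800,309)))
E
```

```text
[ 0.55111981 -0.14259399  0.03848855] 0.2883334911357618 0.0
```

View pics/w3c.png

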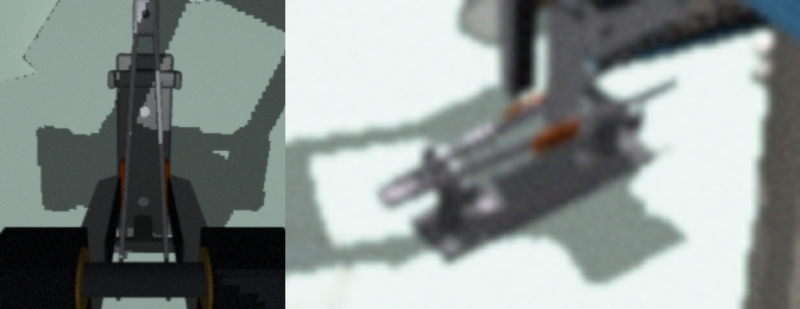

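```bash
python3 - <<'E'
from h import *
np.set_printoptions(precision=4,suppress=True)
c=cam('wrist')
f=1/1.1887
for u,v in [(118,298),(170,298),(145,14)]:
    print(ray(c,(200+u*f,80+v*f),.053))
# expected layout in side view
s=cam('side');y=np.radians(2.6);R=np.array([[np.cos(y),-np.sin(y),0],[np.sin(y),np.cos(y),0],[0,0,1]]);g=np.array([.5512,-.1428,.05])
tr=lambda p:((p-np.array([290,195]))*[433/100,260/60]+[240,0])*1.1887
for n,p in dict(padRrear=[-.015,-.0155,0],padRfront=[.015,-.0155,0],fingtipR=[-.0,-.0155,-.019],rear=[-.107,0,0],tipR=[.083,-.017,0],tipL=[.083,.017,0]).items():
    print(n,tr(proj(s,g+R@p)[0]))
a=cv2.imread('pics/w3.png');h=cv2.cvtColor(a,cv2.COLOR_BGR2HSV)
mk=((h[...,0]<16)&(h[...,1]>120)&(h[...,2]>50)).astype('u1')
n,l,st,ce=cv2.connectedComponentsWithStats(mk)
for i in range(1,n):
    if st[i,4]>20: print('pad',st[i],ce[i],ray(c,ce[i],.056),ray(c,(ce[i][0],st[i,1]),.056))
E
```

```text
[ 0.6343 -0.1564  0.053 ]
[ 0.6326 -0.1211  0.053 ]
[ 0.4533 -0.1469  0.053 ]
padRrear [534.2887 151.0921]
padRfront [576.7164 130.1385]
fingtipR [554.8996 166.6778]
rear [380.315  203.1073]
tipR [670.6859  85.8942]
tipL [631.8153  56.9943]
pad [300 217   5  38  90] [302.3333 231.0111] [ 0.5471 -0.1563  0.056 ] [ 0.5365 -0.1567  0.056 ]
pad [339 217   4  32  66] [339.9394 228.1515] [ 0.5436 -0.1297  0.056 ] [ 0.5353 -0.1302  0.056 ]
```

```bash
python3 - <<'E'
from h import *
o=telemetry.get_obs();p=o['tool_pos'];R=o['orientation']
def ov(f,cn,x0,y0,w,h,S):
    a=cv2.imread(f);c=cam(cn);im=cv2.resize(a[y0:y0+h,x0:x0+w],None,fx=S,fy=S,interpolation=cv2.INTER_CUBIC)
    for sy,col in ((1,(0,0,255)),(-1,(255,0,0))):
        for x in (-.008,.008):
            q=[p+R@[x,sy*.0135,z] for z in (.008,-.011,-.04)]
            k=((proj(c,q)-[x0,y0])*S).astype(int)
            cv2.polylines(im,[k.reshape(-1,1,2)],False,col,1);cv2.circle(im,tuple(map(int,k[0])),3,col,-1)
    return im
A=ov('pics/s3.png','side',300,185,80,75,5);B=ov('pics/w3.png','wrist',255,150,130,122,3)
H=375
cv2.imwrite('pics/o3.png',np.hstack([A,cv2.resize(B,(400,375))]))
print(cam('wrist')[0][0,0],R)
E
```

```text
276.07109101249506 [[-9.98911193e-01 -4.66521838e-02 -4.75195273e-05]
 [-4.66521902e-02  9.98911184e-01  1.41955230e-04]
 [ 4.08452658e-05  1.44017558e-04 -9.99999989e-01]]
```

View pics/o3.png

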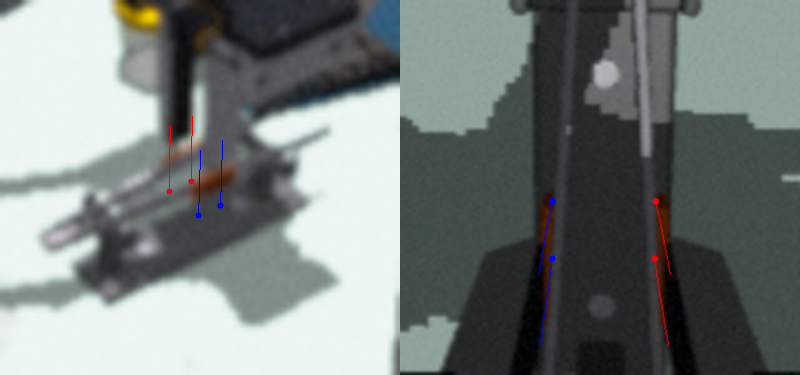

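The overlay shows the rendered fingertips well above where the stated tool geometry puts them. Grip force is 0 and the tips are still open, so there is no contact. I'll reopen, lower a little (the foot clears either way) and recheck against the side camera.

Emit:
step_arm(
  increments="4 0 0 0 0 0 0; 5 0 0 0 0 0 0; 5 0 0 0 0 0 0; 5 0 0 0 0 0 0; 5 0 0 0.7 0 0 0; 5 0 0 0.7 0 0 0; 5 0 0 0 0 0 0",
)

```text
time_s: 6.85
tool_pos: [0.5503, -0.1423, 0.0232]
orientation: [[-0.999, -0.047, -0.002], [-0.047, 0.999, 0.001], [0.002, 0.001, -1.0]]
wrist_force: [0.0, 0.2, 0.2]
width: 0.538
grip_force: 0.0
```

```bash
python3 - <<'E'
from h import *
np.set_printoptions(precision=4,suppress=True)
o=telemetry.get_obs();p=o['tool_pos'];R=o['orientation'];print(p,o['width'],o['wrist_force'],o['grip_force'])
def ov(f,cn,x0,y0,w,h,S):
    a=snap(cn,f)[:,:,::-1];c=cam(cn);im=cv2.resize(a[y0:y0+h,x0:x0+w],None,fx=S,fy=S,interpolation=cv2.INTER_CUBIC)
    W=o['width']*.047
    for sy,col in ((1,(0,0,255)),(-1,(255,0,0))):
        for z in (.008,-.032):
            k=((proj(c,[p+R@[0,sy*W,z]])-[x0,y0])*S).astype(int)[0];cv2.circle(im,tuple(map(int,k)),3,col,-1)
    return im
A=ov('s4.png','side',290,165,100,95,4);B=ov('w4.png','wrist',160,80,320,304,1.25)
cv2.imwrite('pics/o4.png',np.hstack([A,B]))
c=cam('wrist');Rc=cv2.Rodrigues(c[1])[0];print('cam in tool',R.T@(-Rc.T@c[2]-p),'\n',R.T@Rc.T)
E
```

```text
[ 0.5503 -0.1423  0.0232] 0.537757934059533 [0.0351 0.2359 0.1697] 0.0
cam in tool [ 0.0768 -0.0006 -0.2027] 
 [[ 0.0011 -0.964  -0.2659]
 [ 1.      0.0012 -0.0003]
 [ 0.0006 -0.2659  0.964 ]]
```

View pics/o4.png

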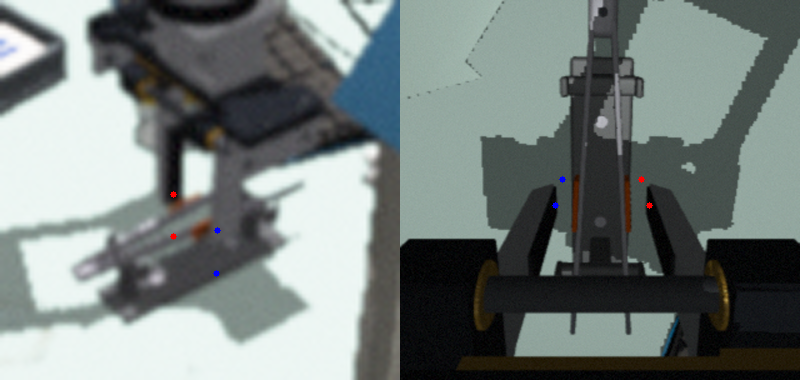

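Both views agree: the fingertips end about 37 mm short of the stated point, at tool z of about −29 mm, just at the pad tops. Side far-finger end is at (172,199) and wrist finger ends are at (552,185) and (650,185). I'll trust the pictures and go 2.1 cm lower with the jaws clear, then close.

Emit:
step_arm(
  increments="5 -0.08 0 0.7 0 0 0; 5 0 0 0.7 0 0 0; 5 0 0 0.7 0 0 0; 5 0 0 0 0 0 0; 4 0 0 0 0 0 0; 3.5 0 0 0 0 0 0; 3.2 0 0 0 0 0 0; 3.0 0 0 0 0 0 0; 2.8 0 0 0 0 0 0; 2.8 0 0 0 0 0 0; 2.8 0 0 0 0 0 0",
)

```text
time_s: 8.32
tool_pos: [0.5522, -0.1426, 0.0039]
orientation: [[-0.999, -0.047, 0.001], [-0.047, 0.999, -0.0], [-0.001, -0.0, -1.0]]
wrist_force: [-0.2, 1.0, 0.8]
width: 0.301
grip_force: 5.9
```

Emit:
step_arm(
  increments="2.8 0 0 -0.5 0 0 0; 2.8 0 0 -1 0 0 0; 2.8 0 0 -1.5 0 0 0; 2.8 0 0 -2 0 0 0; 2.8 0 0 -2 0 0 0; 2.8 0 0 -2 0 0 0; 2.8 0 0 0 0 0 0; 2.8 0 0 0 0 0 0",
)

```text
time_s: 9.32
tool_pos: [0.5517, -0.1425, 0.0933]
orientation: [[-0.999, -0.047, -0.0], [-0.047, 0.999, 0.0], [0.0, 0.0, -1.0]]
wrist_force: [0.1, -0.0, -0.5]
width: 0.298
grip_force: 5.2
```

```bash
python3 - <<'E'
from h import *
np.set_printoptions(precision=4,suppress=True)
o=telemetry.get_obs();p=o['tool_pos'];print(p,o['width'],o['wrist_force'],o['grip_force'])
a=snap('wrist','w5.png')[:,:,::-1];b=snap('side','s5.png')[:,:,::-1]
cv2.imwrite('pics/o5.png',np.hstack([cv2.resize(b[150:245,290:390],(400,380),interpolation=cv2.INTER_CUBIC),cv2.resize(a[60:364,160:480],(400,380))]))
def bands(a,c):
    h=cv2.cvtColor(a,cv2.COLOR_BGR2HSV)
    mk=((h[...,0]>105)&(h[...,0]<130)&(h[...,1]>130)&(h[...,2]>80)).astype('u1')
    n,l,s,ce=cv2.connectedComponentsWithStats(mk)
    for i in range(1,n):
        if s[i,4]>10:
            q=np.argwhere(l==i)[:,::-1].astype(float);w=np.array([ray(c,x,.025) for x in q])
            if abs(w.mean(0)[:2]-[.556,.163]).max()>.04: continue
            e=np.linalg.svd(w[:,:2]-w[:,:2].mean(0))[2][0]
            print('band',s[i],w.mean(0),np.degrees(np.arctan(e[1]/e[0])))
print('top');bands(cv2.imread('pics/top0.png'),cam('top'))
print('side');bands(b,cam('side'))
print('w2');bands(cv2.imread('pics/w2.png'),cam('wrist'))
E
```

```text
[ 0.5517 -0.1425  0.0933] 0.2983418204315493 [ 0.097  -0.0164 -0.5029] 5.1863691955804825
top
band [259 213   3  11  19] [0.5533 0.1726 0.025 ] 10.244051852888438
band [264 212   3  11  17] [0.5575 0.1569 0.025 ] 10.153049327329818
side
w2
band [595 204  11  32 223] [0.5533 0.1452 0.025 ] 11.16348007050078
band [610 204  11  30 208] [0.5516 0.1605 0.025 ] 11.349742283811413
```

View pics/o5.png

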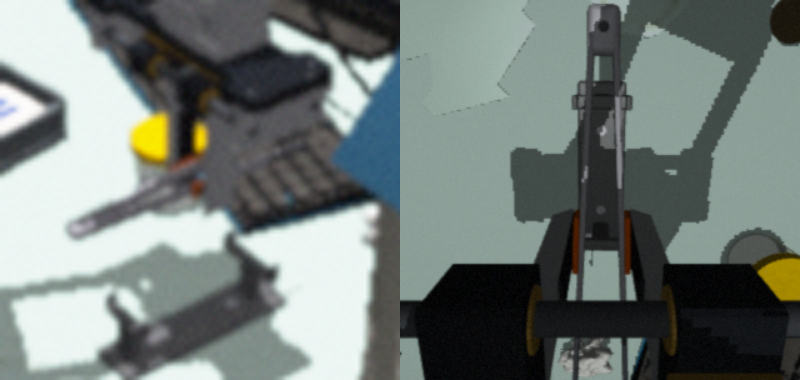

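The tweezers are lifted clear and level: in the side crop the rear end is at (75,230), and the stand is empty. Next I carry them towards the gauge and measure it from a clean viewpoint on the way.

Emit:
step_arm(
  increments="2.8 0.1 1.5 0 0 0 0; 2.8 0.2 3 0 0 0 0; 2.8 0.2 3 0 0 0 0; 2.8 0.2 3 0 0 0 0; 2.8 0.2 3 0 0 0 0; 2.8 0.1 1.7 0 0 0 0; 2.8 0 0 0 0 0 0; 2.8 0 0 0 0 0 0",
)

```text
time_s: 10.42
tool_pos: [0.5349, 0.0082, 0.0935]
orientation: [[-0.999, -0.046, -0.0], [-0.046, 0.999, -0.001], [0.0, -0.001, -1.0]]
wrist_force: [-0.7, 0.1, -0.3]
width: 0.301
grip_force: 5.2
```

```bash
cat > b.py <<'E'
from h import *
np.set_printoptions(precision=4,suppress=True)
def bands(a,c,thr=(130,80)):
    h=cv2.cvtColor(a,cv2.COLOR_RGB2HSV)
    mk=((h[...,0]>105)&(h[...,0]<130)&(h[...,1]>thr[0])&(h[...,2]>thr[1])).astype('u1')
    n,l,s,ce=cv2.connectedComponentsWithStats(mk)
    for i in range(1,n):
        if s[i,4]>10:
            q=np.argwhere(l==i)[:,::-1].astype(float);w=np.array([ray(c,x,.025) for x in q])
            if abs(w.mean(0)[:2]-[.556,.163]).max()>.04: continue
            e=np.linalg.svd(w[:,:2]-w[:,:2].mean(0))[2][0]
            f=w[:,:2]@e;print('band',s[i],w.mean(0),np.degrees(np.arctan(e[1]/e[0])),'len',np.ptp(f))
E
python3 - <<'E'
from b import *
o=telemetry.get_obs();print(o['tool_pos'],o['width'],o['grip_force'])
c=cam('wrist');a=snap('wrist','w6.png');bands(a,c)
for n in ['bay','gauge']:print(n,[(np.round(d['point'],4),round(d['p'],2)) for d in models.look_for('wrist',n)[:2]])
a=snap('top','t6.png');bands(a,cam('top'));print('top',[(np.round(d['point'],4),round(d['p'],2)) for d in models.look_for('top','bay')[:2]])
E
```

```text
[0.5349 0.0082 0.0935] 0.30101186870837254 5.186324492096901
band [473 221   7  24 161] [0.5585 0.1717 0.025 ] 12.905937217613479 len 0.027157895826116496
band [457 222   8  26 174] [0.5607 0.1563 0.025 ] 11.468837654190349 len 0.027743068927518322
bay [(array([0.5471, 0.1576, 0.0227]), 0.9)]
gauge [(array([0.5467, 0.1619, 0.0278]), 0.83)]
band [259 213   3  11  19] [0.5533 0.1726 0.025 ] 10.244051852888438 len 0.031124147908094257
band [264 212   3  11  17] [0.5575 0.1569 0.025 ] 10.153049327329818 len 0.031122866585825304
top [(array([0.5524, 0.1788, 0.0208]), 0.78)]
```

Emit:
step_arm(
  increments="2.8 0.5 0.7 0 0 0 -4.1; 2.8 1.6 2.2 0 0 0 -4.2; 2.8 2 2.8 0 0 0 0; 2.8 2 2.8 0 0 0 0; 2.8 2 2.8 0 0 0 0; 2.8 1.7 2.4 0 0 0 0; 2.8 0.8 1.1 0 0 0 0; 2.8 0 0 0 0 0 0; 2.8 0 0 0 0 0 0",
)

```text
time_s: 11.8
tool_pos: [0.4057, 0.1356, 0.0937]
orientation: [[-0.982, -0.19, 0.001], [-0.19, 0.982, -0.0], [-0.001, -0.0, -1.0]]
wrist_force: [0.1, 0.0, -0.6]
width: 0.296
grip_force: 5.2
```

```bash
python3 - <<'E'
from b import *
o=telemetry.get_obs();p=o['tool_pos'];R=o['orientation'];print(p,np.degrees(np.arctan2(-R[1,0],-R[0,0])),o['width'],o['grip_force'])
c=cam('wrist');a=snap('wrist','w7.png')[:,:,::-1];zt=p[2]+.046
for nm,hh in (('pads',zt+.006),):
    h=cv2.cvtColor(a,cv2.COLOR_BGR2HSV)
    mk=((h[...,0]<16)&(h[...,1]>120)&(h[...,2]>50)).astype('u1')
    n,l,s,ce=cv2.connectedComponentsWithStats(mk)
    for i in range(1,n):
        if s[i,4]>20:
            w=ray(c,ce[i],hh);w0=ray(c,(ce[i][0],s[i,1]),hh);print('pad',s[i],R.T@(w-p),'rear edge',R.T@(w0-p))
# where tips/rear should appear
for nm,q in dict(rear=[.107,0,0],tipL=[-.083,.0144,0],tipR=[-.083,-.0144,0]).items(): print(nm,proj(c,[p+R@(np.array(q)+[0.001,0,-.046])]))
# row profile for rear end, at 100 mm behind
for back in (.1,.09):
    v=proj(c,[p+R@[back,0,-.051]])[0];g=cv2.cvtColor(a,cv2.COLOR_BGR2GRAY)[int(v[1]),290:350];print(v,g)
bands(a[:,:,::-1],c)
print('side',[(n,[(np.round(d['point'],4),round(d['p'],2)) for d in models.look_for('side',n)[:2]]) for n in []])
E
```

```text
[0.4057 0.1356 0.0937] 10.932380163855294 0.2964553398936062 5.18635667860508
pad [298 234   6  45 200] [ 0.0021 -0.0125 -0.052 ] rear edge [ 0.0165 -0.0122 -0.052 ]
pad [339 235   5  44 181] [ 0.0025  0.012  -0.052 ] rear edge [ 0.0159  0.0117 -0.052 ]
rear [[321.5834  63.8062]]
tipL [[341.7541 362.6423]]
tipR [[300.4332 362.606 ]]
[321.5815  79.0199] [120 114 115 115 114 114 114 113 115 119 113 103 103 115 132 137 136 138
 134  88  73  90 112 125 137 146 149 149 135  97  71  67  65  64  63  66
  77 130 152 152 148 137 127 110  96  85 116 124  87  58  55  50  34  20
  16  20  56 112 141 141]
[321.5467 100.0276] [ 71  72  71  81 127 148 140 121 103  91 123 138 134 133 131 134 138 137
 139 135 123 125 132 125 113 118 122 125 123 130 125 124 124 124 121 122
 115 117 118 115 106 119 131 127  89  63 108 129 130 128 135 138 141 145
 143 143 147 142 143 140]
side []
```

Emit:
step_arm(
  increments="2.8 0 -0.1 1 0 0 0; 2.8 0 0 2 0 0 0; 2.8 0 0 2 0 0 0; 2.8 0 0 2 0 0 0; 2.8 0 0 1.6 0 0 0; 2.8 0 0 0.8 0 0 0; 2.8 0 0 0 0 0 0; 2.8 0 0 0 0 0 0",
)

```text
time_s: 12.85
tool_pos: [0.4059, 0.1353, 0.0003]
orientation: [[-0.982, -0.19, 0.002], [-0.19, 0.982, 0.0], [-0.002, 0.0, -1.0]]
wrist_force: [0.2, 0.3, -1.5]
width: 0.297
grip_force: 5.2
```

```bash
python3 - <<'E'
from b import *
o=telemetry.get_obs();p=o['tool_pos'];R=o['orientation'];print(p,R[2],np.degrees(np.arctan2(-R[1,0],-R[0,0])),o['width'],o['grip_force'],o['wrist_force'])
a=snap('side','s8.png');s=cam('side')
bands(a,s)
print([(n,[(np.round(d['point'],4),round(d['p'],2)) for d in models.look_for('side',n)[:2]]) for n in ['bay','tip_left','tip_right','grip']])
q=lambda v:p+R@(np.array(v)+[.0012,0,-.046])
print('tips px',proj(s,[q([-.083,.0144,0]),q([-.083,-.0144,0]),q([0,-.014,0])]))
e=-R[:,0];n=R[:,1];bay=np.array([.556,.1636,.025])
print('bay,band ends px',proj(s,[bay,bay+.008*n-.018*e,bay+.008*n+.018*e,bay-.008*n-.018*e,bay-.008*n+.018*e]))
h=cv2.cvtColor(a,cv2.COLOR_RGB2HSV)
print(h[165:190,275:300,1][::2])
E
```

```text
[0.4059 0.1353 0.0003] [-0.0016  0.     -1.    ] 10.976499480139122 0.29653528916552546 5.186426192522049 [ 0.2204  0.2717 -1.5116]
[('bay', [(array([0.541 , 0.1514, 0.0273]), 0.82), (array([ 0.4153, -0.0073,  0.0338]), 0.73)]), ('tip_left', [(array([0.3855, 0.1421, 0.0522]), 0.53)]), ('tip_right', [(array([0.3834, 0.1396, 0.0504]), 0.6), (array([0.3728, 0.1336, 0.046 ]), 0.54)]), ('grip', [(array([0.3754, 0.1312, 0.0488]), 0.68)])]
tips px [[269.4209 179.4539]
 [274.7589 182.783 ]
 [254.4194 193.0745]]
bay,band ends px [[288.7851 178.2644]
 [283.3491 179.4168]
 [291.2011 175.3942]
 [286.3136 181.2005]
 [294.1783 177.1211]]
[[24 22 22 17 17 10 10  9  9 10 10 14 23 15 23 17 18 14 11  9 10  9  9  9
  10]
 [23 22 22 27 18 18 18 18 17 18 23 24 24 27 24 18 36 30 19 18 16 12  9 10
  10]
 [19 17 20 20 29 25 26 23 23 21 19 23 25 16 20 13 28 34 27 25 18 22 19 18
  14]
 [18 20 21 24 19 24 28 22 29 21 22 20 16  3  9  8  6  8  6 12 16 24 18 30
  27]
 [25 19 12 23 32 27 23  3  0  6 22 28  8  4  0  1  1  2  3  5 10 12  5 14
  26]
 [26 14 16  9  8  6 11  4  5  8  7 18 49 76 88 74 34  6  1  1  2  3  4  9
   8]
 [10  6 10  5  3  2  2  1  4 33 45 30 37 50 42 33 41 58 51 13  1  2  2  3
   4]
 [ 7 15 18  8  4  2  2  1  4 21 35 28 44 82 67 29  9  2  1  2  2  3  1  4
   5]
 [12  5 16 12 18 17 12  6  5  8  5 17 31  2  4  2  2  3  3  4  5 14 11 25
  24]
 [32 17 21  5 15 19 21 20 16 14  8 11 27  2  4  3  6 11 16 20 32 18 27 36
  19]
 [25 28 30 21 25 18 10 10 12 15 10 20 25 35 22 25 33 22 22 30 24 19 14 16
  23]
 [17 22 26 20 20 26 27 25 22 14 15 13 20 25 28 36 23 43 18 26 29 28 20 27
  26]
 [ 9  9 10 12 20 19 21 23 22 21 21 13 18 32 25 13 28 18 27 21 25 23 24 21
  19]]
```

Emit:
step_arm(
  increments="2.8 -0.7 -0.05 0 0 0 0; 2.8 -1 0 0 0 0 0; 2.8 -1 0 0 0 0 0; 2.8 -1 0 0 0 0 0; 2.8 -1 0 0 0 0 0; 2.8 -1 0 0 0 0 0; 2.8 -0.9 0 0 0 0 0; 2.8 -0.5 0 0 0 0 0; 2.8 0 0 0 0 0 0; 2.8 0 0 0.4 0 0 0; 2.8 0 0 0 0 0 0; 2.8 0 0 0 0 0 0",
)

```text
time_s: 14.6
tool_pos: [0.4747, 0.1482, -0.0045]
orientation: [[-0.982, -0.19, -0.0], [-0.19, 0.982, 0.0], [0.0, 0.0, -1.0]]
wrist_force: [0.0, 0.6, -0.3]
width: 0.296
grip_force: 5.2
```

```bash
python3 - <<'E'
from b import *
o=telemetry.get_obs();p=o['tool_pos'];R=o['orientation'];print(p,R[2],np.degrees(np.arctan2(-R[1,0],-R[0,0])),o['width'],o['grip_force'],o['wrist_force'],o['ft_torque'])
c=cam('wrist');a=snap('wrist','w9.png');bands(a,c)
q=lambda v:p+R@(np.array(v)+[.0012,0,-.046])
print('tips px',proj(c,[q([-.083,.0144,0]),q([-.083,-.0144,0]),q([-.06,.0144,0])]))
h=cv2.cvtColor(a,cv2.COLOR_RGB2HSV)
mk=((h[...,0]>105)&(h[...,0]<130)&(h[...,1]>90)&(h[...,2]>60));ys,xs=np.nonzero(mk[320:,250:400]);print(len(xs),xs.min()+250 if len(xs) else 0,ys.min()+320 if len(xs) else 0)
g=cv2.cvtColor(a,cv2.COLOR_RGB2GRAY);print(g[330:376:3,285:357:3])
for n in ['side','top']:
    snap(n,n+'9.png');print(n,[(k,[(np.round(d['point'],4),round(d['p'],2)) for d in models.look_for(n,k)[:2]]) for k in ['bay','gauge','tip_left','tip_right','grip']])
E
```

```text
[ 0.4747  0.1482 -0.0045] [ 0.0002  0.0001 -1.    ] 10.978992635848448 0.29637733186041776 5.186290070414543 [ 0.0499  0.6388 -0.3379] [ 0.0158 -0.0601 -0.0043]
band [304 330  12  25 251] [0.5543 0.1548 0.025 ] 12.947020675783223 len 0.021890389297583246
band [326 330  12  24 245] [0.551  0.1709 0.025 ] 11.942872075876727 len 0.02093717896322167
tips px [[341.7644 362.4266]
 [300.4314 362.3917]
 [342.483  334.8067]]
540 304 330
[[ 67 112 110 114 113  33  23  40  34  38  86 110 116 114  39  33  36  32
   22  93 109 112 109 112]
 [145 176 179 177 180  39  33  48  44  48 124 177 180 174  53  45  45  34
   20 152 178 177 179 178]
 [166 181 177 178 176  52  47  45  51  46 121 180 180 180  57  46  47  65
   48 157 180 177 178 179]
 [176 178 178 177 176  43  49  49  49  47  85 178 178 177  58  48  49  51
   48 148 178 175 179 176]
 [176 177 176 177 176  50  59  51  46  49  97 179 177 179  56  48  47  58
   47 147 177 178 176 180]
 [177 177 177 181 171  44  60  46  47  48 103 179 179 172  55  46  44  52
   47 151 178 176 175 179]
 [179 177 176 178 176  48 141  54  46  46  70 177 176 179  60 
[... 733 characters left out ...]
 22  25  26]
 [ 26  25  26  28  25  29  26  27  29  28  23  27  28  21  28  25  23  28
   24  28  26  29  25  23]
 [ 24  25  21  22  25  25  23  25  24  22  24  23  23  25  23  24  26  26
   26  20  26  19  26  21]]
side [('bay', [(array([0.5529, 0.1241, 0.0273]), 0.56)]), ('gauge', [(array([0.5524, 0.1196, 0.0216]), 0.86)]), ('tip_left', [(array([0.4509, 0.1552, 0.0459]), 0.56)]), ('tip_right', [(array([0.5537, 0.1213, 0.0193]), 0.41), (array([ 0.5466, -0.1457,  0.007 ]), 0.3)]), ('grip', [(array([0.4377, 0.1407, 0.0418]), 0.68)])]
top [('bay', [(array([0.5754, 0.1391, 0.0261]), 0.82)]), ('gauge', [(array([0.5825, 0.1385, 0.0279]), 0.85)]), ('tip_left', []), ('tip_right', []), ('grip', [])]
```

The bands show in the wrist image at columns 304–315 and 326–337, between the still-open blades at about 301 and 340. Lateral centring is within 1 mm, so I'll lower a little and squeeze to the marked width.

Emit:
step_arm(
  increments="2.8 0 0 0.4 0 0 0; 2.6 0 0 0 0 0 0; 2.5 0 0 0 0 0 0; 2.4 0 0 0 0 0 0; 2.3 0 0 0 0 0 0; 2.2 0 0 0 0 0 0; 2.15 0 0 0 0 0 0; 2.15 0 0 0 0 0 0; 2.15 0 0 0 0 0 0; 2.15 0 0 0 0 0 0",
)

```text
time_s: 16.5
tool_pos: [0.475, 0.1482, -0.0084]
orientation: [[-0.982, -0.19, 0.0], [-0.19, 0.982, 0.0], [-0.0, 0.0, -1.0]]
wrist_force: [-0.1, 0.2, -1.2]
width: 0.229
grip_force: 8.1
```

```bash
cat > f.py <<'E'
from b import *
o=telemetry.get_obs();p=o['tool_pos'];R=o['orientation'];print(p,R[2],np.degrees(np.arctan2(-R[1,0],-R[0,0])),o['width']*94,o['grip_force'],o['wrist_force'])
c=cam('wrist');a=snap('wrist','w10.png')
q=lambda v:p+R@(np.array(v)+[.0012,0,-.046])
print('pred tips px',proj(c,[q([-.083,.008,.0]),q([-.083,-.008,.0]),q([-.07,.009,-.004]),q([-.07,-.009,-.004])]))
h=cv2.cvtColor(a,cv2.COLOR_RGB2HSV)
mk=((h[...,0]>105)&(h[...,0]<130)&(h[...,1]>120)&(h[...,2]>70));g=cv2.cvtColor(a,cv2.COLOR_RGB2GRAY)
for v in (333,338,343,348,352,354,356): print(v,''.join('B' if mk[v,u] else ('.' if g[v,u]>140 else ('d' if g[v,u]<80 else '-')) for u in range(290,352)))
E
python3 f.py
```

```text
[ 0.475   0.1482 -0.0084] [-0.0001  0.0001 -1.    ] 10.97794205777455 21.4942963039482 8.11859518289566 [-0.0712  0.1876 -1.2305]
pred tips px [[332.5801 362.4437]
 [309.6164 362.4244]
 [334.5553 351.6643]
 [307.703  351.6415]]
333 dd-...........-BBddddddBB-..........-BBBdddddBB............-dd
338 dd...........--BBddddBBBB-.........-BBBBdddddBB.............-d
343 d.............-BBddddBBBB-..........-BBBdddddBB..............-
348 -.............-BBdddddBBB-.........-BBBBdddddBB...............
352 ..............-BBddddBBBBd..........-BBBdddddBB-..............
354 ...............BBddddBBBBB..........-BBBdddddBB...............
356 ...............BBddddBBBBB..........-BBBddddBBB...............
```

Emit:
step_arm(
  increments="2.15 0 0 0.1 0 0 0; 2.15 0 0 0.1 0 0 0; 2.15 0 0 0 0 0 0; 2.15 0 0 0 0 0 0; 2.15 0 0 0 0 0 0; 2.15 0 0 0 0 0 0; 2.15 0 0 0 0 0 0; 2.15 0 0 0 0 0 0",
)

```text
time_s: 17.55
tool_pos: [0.475, 0.1482, -0.0104]
orientation: [[-0.982, -0.19, 0.0], [-0.19, 0.982, 0.0], [-0.0, 0.0, -1.0]]
wrist_force: [0.1, -0.6, -0.3]
width: 0.227
grip_force: 8.1
```

```bash
python3 f.py; python3 -c "
from plant import order;print(order.finish_job())"
```

```text
[ 0.475   0.1482 -0.0104] [-0.0001  0.0001 -1.    ] 10.978728480568494 21.35132710495662 8.118612170219421 [ 0.1158 -0.5629 -0.2534]
pred tips px [[332.5925 362.3804]
 [309.6317 362.3616]
 [334.5678 351.6012]
 [307.719  351.579 ]]
333 dd-...........-BBdddddBBB-..........-BBBdddddBB-...........-dd
338 dd............-BBdddddBBB...........-BBBdddddBB-............-d
343 d.............-BBddddBBBBd..........-BBBdddddBB-.............-
348 -.............-BBdddddBBB-..........-BBBdddddBB...............
352 .............--BBddddBBBB-.........--BBBdddddBB...............
354 ..............-BBddddBBBB-..........-BBBBddddBB-..............
356 ..............-BBddddBBBBd..........-BBBdddddBB...............
the job is handed in; nothing more can be done
None
```

I handed the job in at about 17.6 s with the tweezers still held in the bay. The tips themselves were hidden in the last picture; from the blades just behind them, I put each within about 1 mm of the middle of its blue band. They hover an estimated 7–8 mm above the plate, and the gap was steady (21.4 mm over the pads, 8.1 N).

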